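# Bring the bench magnifier over the truss print

## Robot

A 6-joint arm with a two-finger parallel gripper is mounted at the origin on the work surface. World frame = base frame: x ahead of the robot, y to its left, z up, the work surface at z = 0. Lengths are in m, angles in rad, forces in N, time in s.
With the tool pointing down it reaches from about 0.375 to 0.975 m from the base axis. Payload 3.8 kg.
Tool frame: the origin (TCP) lies where the fingers leave the gripper's body, on its centre line; the fingertips stand 73 mm ahead of it and the grasp point (between the pads) lies ctrl.pinch_z ahead of it (ctrl.pinch_z is the distance from the TCP to the grasp point, in m); z points along the fingers, y is the direction in which the jaws open and shut (so a half turn about z gives the same grasp; the last joint's range is limited). The gripper opens to 85 mm and grips with 20 to 120 N. Pads are 22 mm wide; open, the fingers measure 114 mm over their backs; the gripper's body (76 mm by 85 mm) begins 54 mm behind the grasp point. The pads swing forward as they close: fully open they stand 13 mm farther back than shut.
Start: joints at [1.296, 0.264, 1.604, -0, 1.274, -0.037], TCP at [0.159, 0.656, 0.304] pointing down, gripper open.
Joint ranges: [-2.63, 2.63], [-0.94, 2.18], [0.31, 2.57], [-1.31, 4.45], [0, 2.66], [-2.55, 2.55]. Speed limits (rad/s): [2.57, 2.57, 3.14, 3.14, 3.14, 3.14].

## Interface

Orientations are given as a rotation vector (axis times angle).
In Python, from station import ctrl, imaging, order gives the robot as it stands.
- The arm moves only by the tool servo_tool, never from a script. Its argument "commands" is a list of rows, each an object with "slide": the shift along the world's x, y, z in m, a list of three; "delta_rot": the turn, a rotation vector about the world's x, y, z in degrees, a list of three; "hand": the gripper command: -1 is shut, 1 is fully open, values between are in proportion. In form: [{"slide": [tx, ty, tz], "delta_rot": [rx, ry, rz], "hand": hand}, ...]. A call has 1 to 12 rows; each row is the pose to reach, as a shift and turn from the pose commanded when the call began; what a row does not reach only later rows make up. A row lasts 1/8 s, in which the tool goes at most 62.5 mm and 10.7 degrees, less where a joint would pass 70% of its speed; a pose out of reach is approached as far as the arm can. A call with a gripper value outside its range is refused whole. The fingers move at their own pace and stop on an object; "grip_force" is the grip in N (left out, the last holds). Time passes only in rows, so rows that repeat a pose let the fingers close. It gives the time, the measured TCP pose, the force and the opening at its end, in the units of the state.
- ctrl.state(): the state, without advancing time (a new reading comes with each control period).
- imaging.get_image(name): name is "scene" or "top" or "wrist"; returns a dict with "img" (480x640x3 uint8, red, green, blue), "camera_matrix" (3x3 intrinsics, pixels), "eye" and "attitude" of the camera in the world. Camera axes: x right, y up, looking along -z (the intrinsics and any distortion apply to the point x, -y, -z); pixel columns grow to the right and rows downward; lengths in m; the calibration is good to about 2 mm. A picture is of the moment at which its call begins. There is no depth.
- order.job_done(): hands the job in, once; it reports no verdict.
The state is a dict: "time": time; "joints": joint angles; "joint_vel": joint speeds; "effort": joint torques, N m; "position": TCP position; "ee_rot": TCP orientation; "wrist_force": force on the tool from outside, world axes, zero at the start; "wrist_torque": the same for the moment, N m; "width": finger opening in m.
Only numpy, scipy, OpenCV 4.12 (cv2) and the standard library are available. Lean on these libraries where they do the work, as an engineer would, in place of code of your own. Each camera call takes 0.05 s, during which the arm holds its last target.

## Task

Swing the jointed arm of the bench magnifier so that its lens is centred over the white cross-braced truss model on the gridded board, and tip the lens until it lies level. Leave it standing so by itself, let go of it, and leave the models and everything else on the bench where they are.

Things in the scene. Friction and masses are not known exactly. Their poses are not given: they have to be found in the camera images.
- stand_pivot (a point): vertical axis of the boom on top of the magnifier's fixed stand (round dark foot 110 mm across, post 22 mm thick), at the mid-height of the boom, 215 mm above the table
- elbow (a point): vertical axis of the joint between boom and forearm, 200 mm from stand_pivot, at the same height; black round knuckle 34 mm across, top 234 mm above the table (knuckle at the stand: 38 mm, top 235 mm)
- boom_mid (a point): middle of the boom, 100 mm from stand_pivot: level aluminium bar 18 mm wide, 20 mm tall, running from 10 to 190 mm from stand_pivot towards the elbow, mid-height 215 mm. Can be pushed from the side or pinched from above
- forearm_mid (a point): middle of the forearm, 60 mm from the elbow: bar 18 mm wide, 20 mm tall, running from 10 to 110 mm from the elbow, same level as the boom, then a thin pin to the lens rim. Can be pushed from the side or pinched from above
- lens_centre (a point): centre of the round lens (black rim 110 mm across, 11 mm thick; seen-through glass), 180 mm from the elbow on the forearm's axis, always 215 mm above the table. Site axes: x points from the lens back along the forearm to the elbow, z is the lens's own axis (upright when level), y points to the tab
- tab_end (a point): outer end of the flat black tab on the lens rim, upper face: 22 mm wide, 8 mm thick, reaching from 51 to 85 mm from the lens centre, square to the forearm. At the start the tab's side of the lens is tipped up; pressing the tab straight down turns the lens about the forearm's axis
- boom (a joint): angle of the boom in its stand, rad, grows counter-clockwise seen from above, limits -1.6 to 1.6; friction 1.7 N m, no spring, stays where left
- forearm (a joint): angle of the forearm to the boom, rad, 0 when in line, grows counter-clockwise seen from above, limits -2.5 to 2.5; friction 0.35 N m, no spring, stays where left
- lens (a joint): tilt of the lens about the forearm's axis, rad, 0 when level, positive with the tab up, limits -1.2 to 1.2; friction 0.07 N m, balanced, stays where left; no stop at level
- truss_centre (a point): centre, half-way up, of the truss model: white open print of four thin corner posts with X-braces on all four sides, a square 56 mm plate below and an open 64 mm square frame with an X across it on top, 90 mm tall, loose, standing on the board. Nothing of it has to be touched
- model_board: fixed pale grey board with a grid of dark squares, 220 x 320 mm, 12 mm thick, on which the truss and two other white prints stand; origin under its centre
- towers: bystander: white print of three close upright slabs of falling height on one foot, 50 x 56 mm, 100 mm tall; origin at its underside; stands on the board
- arch: bystander: white plain arch (two legs and a lintel), 40 x 64 mm, 78 mm tall; origin at its underside; stands on the board
- glue: bystander: white bottle, 44 mm across, 110 mm tall; origin at its underside
- tape: bystander: ring of blue tape, 96 mm across, 22 mm tall; origin at its underside
- driver: bystander: screwdriver lying on the table; origin at its underside
- caliper: bystander: caliper lying on the table, 200 mm long, 14 mm tall; origin at its underside
- mug: bystander: white mug, 80 mm across, 90 mm tall; origin at its underside
Mind the look-alikes: they are no part of the job. Leave any purple or turquoise look-alike of the part that bears truss_centre alone.

How it is judged:
By the outcome, as a careful person would: the job done as asked, in the order asked, and still so for the second after the job is handed in, with the robot touching nothing.
It also fails if it takes over 64 s, if anything falls off the work surface, if the arm or the gripper's body presses on something with over 40 N, if the wrist force passes 120 N, or if a joint passes its speed limit or range.

## Working session

There is one attempt and no reset: what is moved stays moved. The work goes in short steps, Python scripts to look and compute and a tool call to move; the robot and the scene stay as the last step left them, time stands still between calls to the robot, and variables do not carry over. Pictures are saved under pics/ and viewed, and the job is handed in when it is done.

Besides the shell and the picture viewer there is one more tool, called after "Emit:" as name(argument=value, ...), one argument or row to a line, values as JSON. servo_tool: Moves the arm, as the interface text tells. Its arguments: {"type":"object","properties":{"commands":{"type":"array","items":{"type":"object","properties":{"slide":{"type":"array","items":{"type":"number"}},"delta_rot":{"type":"array","items":{"type":"number"}},"hand":{"type":"number"}}}},"grip_force":{"type":"number"}},"required":["commands"]}

```bash
mkdir -p pics
cat > h.py <<'E'
from station import ctrl, imaging, order
import numpy as np, cv2
def snap(n,f):
    d=imaging.get_image(n); cv2.imwrite('pics/'+f+'.png',d['img'][:,:,::-1]); np.savez('pics/'+f+'.npz',K=d['camera_matrix'],e=d['eye'],a=np.array(d['attitude'])); return d
def load(f):
    z=np.load('pics/'+f+'.npz'); return z['K'],z['e'],z['a']
def R(a):
    a=np.array(a); return a if a.shape==(3,3) else cv2.Rodrigues(a)[0]
def ray(f,u,v,z):
    K,e,a=load(f); d=R(a)@np.array([(u-K[0,2])/K[0,0],-(v-K[1,2])/K[1,1],-1]); t=(z-e[2])/d[2]; return e+t*d
def proj(f,p):
    K,e,a=load(f); c=R(a).T@(np.array(p)-e); return K[0,0]*c[0]/-c[2]+K[0,2], K[1,1]*-c[1]/-c[2]+K[1,2]
E
python3 - <<'E'
from h import *
for n in('scene','top'):
    d=snap(n,n+'0'); print({k:v for k,v in d.items() if k!='img'})
print(ctrl.state(),ctrl.pinch_z)
E
```

```text
{'camera_matrix': array([[446.51594518,   0.        , 330.79827272],
       [  0.        , 446.51594518, 239.0695854 ],
       [  0.        ,   0.        ,   1.        ]]), 'eye': array([1.1632259 , 0.34812512, 0.83712192]), 'attitude': array([0.45405313, 0.82657306, 1.96318791])}
{'camera_matrix': array([[532.61993587,   0.        , 313.02582913],
       [  0.        , 532.61993587, 245.1670658 ],
       [  0.        ,   0.        ,   1.        ]]), 'eye': array([ 0.41326883, -0.0125946 ,  1.4616858 ]), 'attitude': array([ 0.07997192, -0.09576118, -1.57799051])}
{'time': 0.1, 'joints': array([ 1.29610915e+00,  2.64677188e-01,  1.60526228e+00, -7.99584114e-06,
        1.27372178e+00, -3.68990377e-02]), 'joint_vel': array([ 0.00152582, -0.00161198, -0.00221338,  0.00018189, -0.00215136,
        0.0016271 ]), 'effort': array([ 9.71314284e-05, -5.16700673e+01, -3.68591273e+01, -8.44368424e-05,
        6.23849861e-03,  3.15763407e-05]), 'position': array([0.15885823, 0.65549591, 0.30267339]), 'ee_rot': array([-0.37259633, -3.11910194,  0.00321152]), 'wrist_force': array([-0.76150253,  0.32820123, -0.59077709]), 'wrist_torque': array([0.0120495 , 0.00907868, 0.01931485]), 'width': 0.08540669626880512} 0.0539
```

View pics/scene0.png

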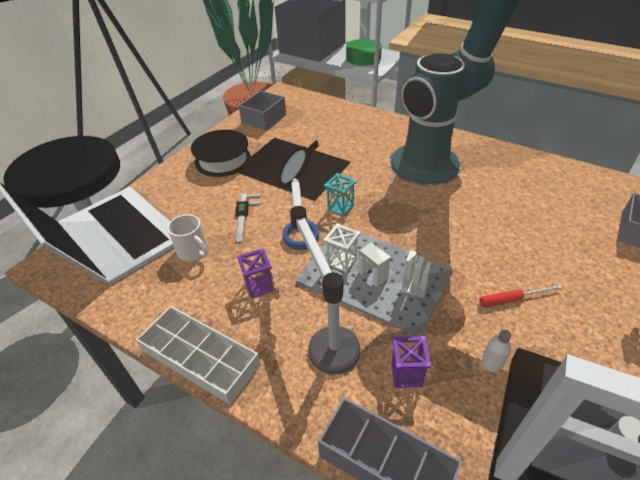

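View pics/top0.png

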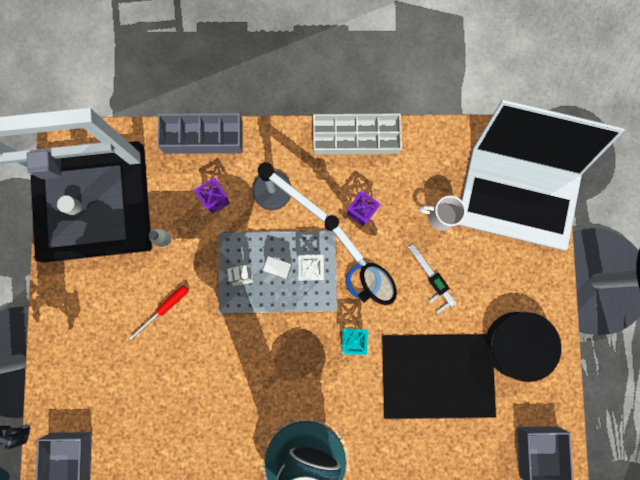

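Run:
```python
import cv2
a=cv2.imread('pics/top0.png')[150:350,200:420]; cv2.imwrite('pics/c1.png',cv2.resize(a,None,fx=3.6,fy=3,interpolation=cv2.INTER_CUBIC) if 0 else cv2.resize(a,None,fx=3,fy=3,interpolation=cv2.INTER_CUBIC))
a=cv2.imread('pics/scene0.png')[130:310,220:440]; cv2.imwrite('pics/c2.png',cv2.resize(a,None,fx=3,fy=3,interpolation=cv2.INTER_CUBIC))
```

```text
(no output)
```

View pics/c1.png

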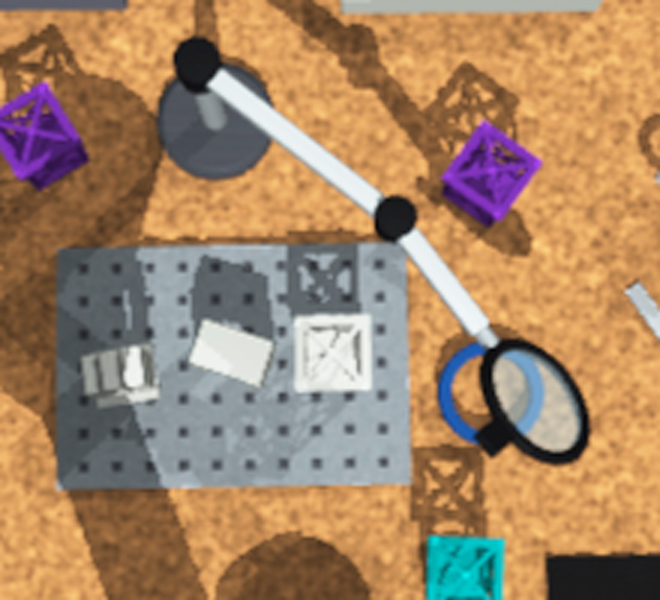

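View pics/c2.png

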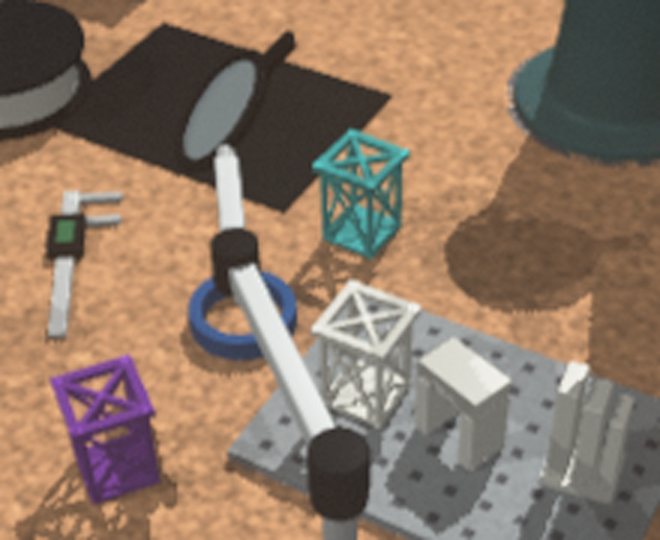

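Run:
```python
from h import *
c=lambda u,v:(200+u/3,150+v/3)
T=[ray('top0',*c(*p),.102) for p in((297,318),(369,314),(371,390),(296,391))]
print(np.round(T,4),np.mean(T,0))
P=ray('top0',*c(197,63),.235);E=ray('top0',*c(398,214),.234);L=ray('top0',*c(536,401),.215)
print('P',P,'E',E,'L',L,np.linalg.norm((P-E)[:2]),np.linalg.norm((E-L)[:2]))
# scene check
s=lambda u,v:(220+u/3,130+v/3)
print('scene P',ray('scene0',*s(339,447),.235),'E',ray('scene0',*s(235,246),.234),'L',ray('scene0',*s(222,108),.215))
T=[ray('scene0',*s(*p),.102) for p in((351,284),(417,306),(370,354),(315,326))]
print(np.mean(T,0))
tab=ray('top0',*c(492,438),.25);print('tab',tab)
print(ray('top0',*c(214,122),.015))
```

```text
[[ 0.5382  0.0092  0.102 ]
 [ 0.5411 -0.0523  0.102 ]
 [ 0.4762 -0.0533  0.102 ]
 [ 0.4759  0.0105  0.102 ]] [ 0.50781525 -0.02147988  0.102     ]
P [0.727376   0.08415516 0.235     ] E [ 0.60652349 -0.07193154  0.234     ] L [ 0.46119072 -0.17848224  0.215     ] 0.19740411679209777 0.18020728845526568
scene P [0.72926712 0.08894431 0.235     ] E [ 0.60909972 -0.0620459   0.234     ] L [ 0.45859989 -0.17397129  0.215     ]
[ 0.50934025 -0.01783881  0.102     ]
tab [ 0.43224451 -0.1398843   0.25      ]
[0.72804784 0.08584189 0.015     ]
```

Run:
```python
from h import *
s=ctrl.state(); M=R(s['ee_rot']); print(M.round(3)); print('jaw yaw',np.degrees(np.arctan2(M[1,1],M[0,1])))
P=np.array([.728,.086]);T=np.array([.5087,-.0197]);E=np.array([.6075,-.070])
print('boom',np.degrees(np.arctan2(*(E-P)[::-1])))
```

```text
[[-0.972  0.236 -0.001]
 [ 0.236  0.972 -0.002]
 [ 0.    -0.002 -1.   ]]
jaw yaw 76.37588169465188
boom -127.6837859864634
```

Emit:
servo_tool(
  commands=[
    {"slide": [0.03,-0.05,0.057],"delta_rot": [0,0,-10],"hand": 0.2},
    {"slide": [0.06,-0.1,0.057],"delta_rot": [0,0,-20],"hand": 0.2},
    {"slide": [0.09,-0.15,0.057],"delta_rot": [0,0,-30],"hand": 0.2},
    {"slide": [0.12,-0.2,0.057],"delta_rot": [0,0,-40],"hand": 0.2},
    {"slide": [0.15,-0.25,0.057],"delta_rot": [0,0,-50],"hand": 0.2},
    {"slide": [0.18,-0.3,0.057],"delta_rot": [0,0,-60],"hand": 0.2},
    {"slide": [0.22,-0.35,0.057],"delta_rot": [0,0,-70],"hand": 0.2},
    {"slide": [0.26,-0.4,0.057],"delta_rot": [0,0,-80],"hand": 0.2},
    {"slide": [0.3,-0.45,0.057],"delta_rot": [0,0,-90],"hand": 0.2},
    {"slide": [0.34,-0.5,0.057],"delta_rot": [0,0,-100],"hand": 0.2},
    {"slide": [0.38,-0.55,0.057],"delta_rot": [0,0,-110],"hand": 0.2},
    {"slide": [0.42,-0.6,0.057],"delta_rot": [0,0,-114],"hand": 0.2},
  ],
)

```text
time: 1.6
position: [0.574, 0.0613, 0.3605]
ee_rot: [-2.821, -1.381, 0.0]
wrist_force: [1.8, 0.0, -0.1]
width: 0.0515
```

Emit:
servo_tool(
  commands=[
    {"slide": [0.03,-0.045,0],"delta_rot": [0,0,0],"hand": 0.2},
    {"slide": [0.057,-0.0885,0],"delta_rot": [0,0,0],"hand": 0.2},
    {"slide": [0.057,-0.0885,0],"delta_rot": [0,0,0],"hand": 0.2},
  ],
)

```text
time: 1.98
position: [0.6313, -0.0286, 0.3595]
ee_rot: [2.822, 1.38, -0.003]
wrist_force: [0.0, -0.0, 0.4]
width: 0.0514
```

Run:
```python
from h import *
snap('wrist','w1');snap('top','t1')
s=ctrl.state(); M=R(s['ee_rot']); print(s['position'],'jaw yaw',np.degrees(np.arctan2(M[1,1],M[0,1])),s['joints'])
cv2.imwrite('pics/wt1.png',np.hstack([cv2.resize(cv2.imread('pics/w1.png'),(400,300)),cv2.resize(cv2.imread('pics/t1.png'),(400,300))]))
```

```text
[ 0.6300059  -0.0256641   0.35991038] jaw yaw -37.6997594686129 [-8.04508575e-02  1.52669785e-01  1.63433829e+00  5.53419331e-04
  1.35658343e+00  5.77415258e-01]
```

View pics/wt1.png

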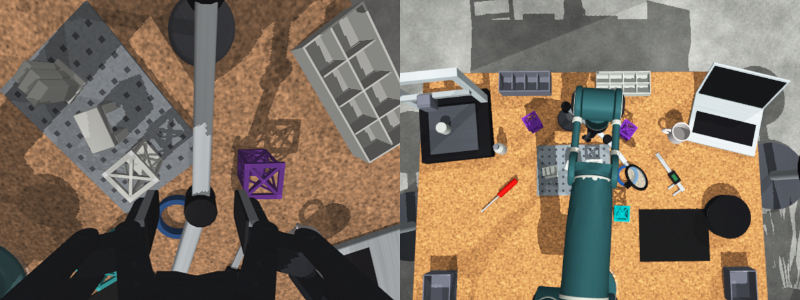

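Run:
```python
from h import *
for i in range(3): print(ctrl.state()['position'],ctrl.state()['joint_vel'].round(3)); snap('wrist','w2')
print(load('w2'))
```

```text
[ 0.6300059  -0.0256641   0.35991038] [ 0.028 -0.022  0.014  0.002  0.001 -0.001]
[ 0.62977586 -0.02493592  0.36024493] [ 0.02  -0.014  0.004 -0.    -0.002 -0.002]
[ 0.62965221 -0.02444648  0.36051313] [ 0.013 -0.01   0.001 -0.002 -0.002 -0.001]
(array([[367.23720693,   0.        , 314.15007538],
       [  0.        , 367.23720693, 245.59720116],
       [  0.        ,   0.        ,   1.        ]]), array([0.67801931, 0.03912773, 0.43061456]), array([-0.30914873,  0.1051643 , -0.64943191]))
```

View pics/w2.png

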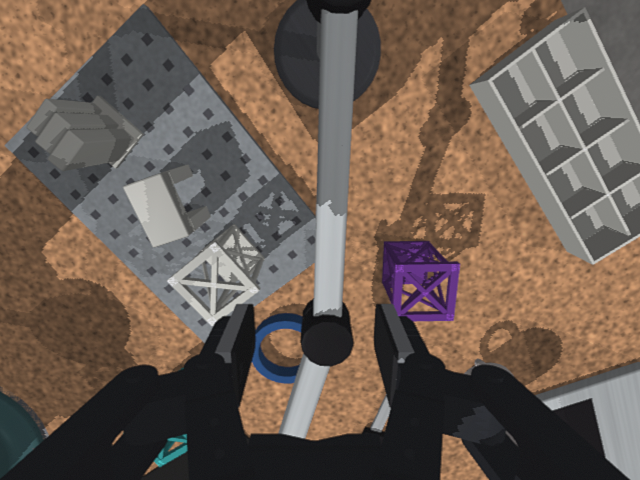

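Run:
```python
from h import *
print('E',ray('w2',327,340,.234),'T',ray('w2',213,282,.102))
a=ray('w2',320,303,.225);b=ray('w2',339,20,.225)
for v,l,r in ((290,315,343),(60,321,357)):
    print(ray('w2',(l+r)/2,v,.225))
a=cv2.imread('pics/w2.png')[200:400,200:460]; cv2.imwrite('pics/c3.png',cv2.resize(a,None,fx=3,fy=3,interpolation=cv2.INTER_CUBIC))
```

```text
E [ 0.60709987 -0.06614686  0.234     ] T [ 0.51047035 -0.01699772  0.102     ]
[ 0.62609365 -0.04339792  0.225     ]
[0.70652814 0.05566174 0.225     ]
```

View pics/c3.png

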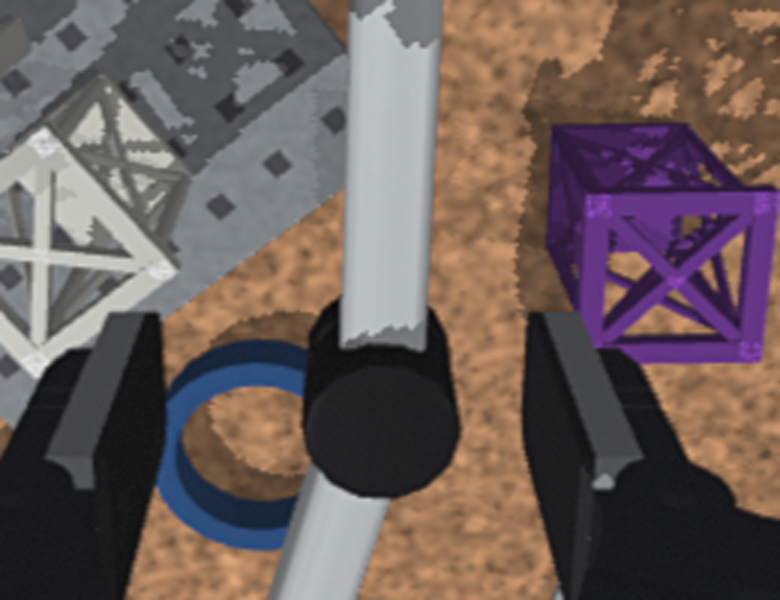

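Emit:
servo_tool(
  commands=[
    {"slide": [0.01,-0.002,-0.03],"delta_rot": [0,0,-1],"hand": 0.2},
    {"slide": [0.01,-0.002,-0.07],"delta_rot": [0,0,-1],"hand": 0.2},
    {"slide": [0.01,-0.002,-0.094],"delta_rot": [0,0,-1],"hand": 0.2},
    {"slide": [0.01,-0.002,-0.094],"delta_rot": [0,0,-1],"hand": 0.2},
    {"slide": [0.01,-0.002,-0.094],"delta_rot": [0,0,-1],"hand": -0.3},
    {"slide": [0.01,-0.002,-0.094],"delta_rot": [0,0,-1],"hand": -0.8},
    {"slide": [0.01,-0.002,-0.094],"delta_rot": [0,0,-1],"hand": -0.8},
  ],
  grip_force=20,
)

```text
time: 3.1
position: [0.6406, -0.0265, 0.2692]
ee_rot: [-2.831, -1.362, -0.003]
wrist_force: [-3.4, 4.3, 7.9]
width: 0.0175
```

Emit:
servo_tool(
  commands=[
    {"slide": [0.0051,-0.0037,0],"delta_rot": [0,0,2.5],"hand": -0.8},
    {"slide": [0.0102,-0.0072,0],"delta_rot": [0,0,5],"hand": -0.8},
    {"slide": [0.0155,-0.0104,0],"delta_rot": [0,0,7.5],"hand": -0.8},
    {"slide": [0.0209,-0.0135,0],"delta_rot": [0,0,10],"hand": -0.8},
    {"slide": [0.0265,-0.0163,0],"delta_rot": [0,0,12.5],"hand": -0.8},
    {"slide": [0.0322,-0.0188,0],"delta_rot": [0,0,15],"hand": -0.8},
    {"slide": [0.038,-0.021,0],"delta_rot": [0,0,17.5],"hand": -0.8},
    {"slide": [0.0451,-0.0235,0],"delta_rot": [0,0,20.5],"hand": -0.8},
    {"slide": [0.0451,-0.0235,0],"delta_rot": [0,0,20.5],"hand": -0.8},
    {"slide": [0.0451,-0.0235,0],"delta_rot": [0,0,20.5],"hand": -0.8},
    {"slide": [0.0451,-0.0235,0],"delta_rot": [0,0,20.5],"hand": -0.8},
  ],
)

```text
time: 4.47
position: [0.6857, -0.0509, 0.2693]
ee_rot: [2.543, 1.842, 0.002]
wrist_force: [-3.2, 0.6, 6.1]
width: 0.0177
```

Run:
```python
from h import *
snap('wrist','w3');snap('scene','s3')
s=ctrl.state(); M=R(s['ee_rot']); print(s['position'],s['wrist_force'],'jaw yaw',np.degrees(np.arctan2(M[1,1],M[0,1])))
cv2.imwrite('pics/ws3.png',np.hstack([cv2.resize(cv2.imread('pics/w3.png'),(400,300)),cv2.resize(cv2.imread('pics/s3.png'),(400,300))]))
```

```text
[ 0.68571674 -0.05091265  0.26925051] [-2.39939489  0.89842805  5.21618968] jaw yaw -18.15323255044398
```

View pics/ws3.png

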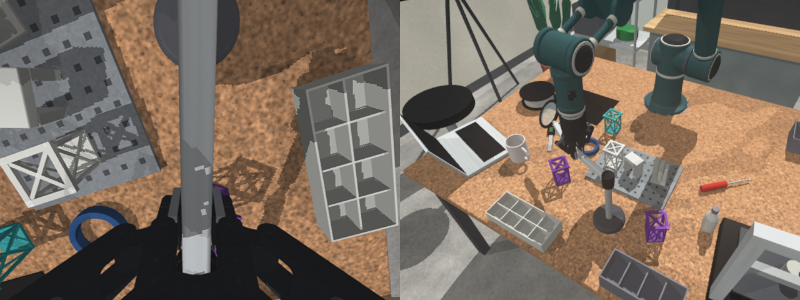

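Emit:
servo_tool(
  commands=[
    {"slide": [0,0,0],"delta_rot": [0,0,0],"hand": 0.2},
    {"slide": [0,0,0],"delta_rot": [0,0,0],"hand": 0.2},
    {"slide": [0,0,0.05],"delta_rot": [0,0,0],"hand": 0.2},
    {"slide": [0,0,0.1],"delta_rot": [0,0,0],"hand": 0.2},
    {"slide": [-0.04,-0.08,0.11],"delta_rot": [0,0,-8],"hand": 0.2},
    {"slide": [-0.05,-0.1,0.11],"delta_rot": [0,0,-15],"hand": 0.2},
    {"slide": [-0.05,-0.1,0.11],"delta_rot": [0,0,-15],"hand": 0.2},
    {"slide": [-0.05,-0.1,0.11],"delta_rot": [0,0,-15],"hand": 0.2},
  ],
)

```text
time: 5.58
position: [0.6354, -0.1509, 0.3766]
ee_rot: [-2.762, -1.496, -0.001]
wrist_force: [0.5, -0.5, 0.2]
width: 0.0516
```

Run:
```python
from h import *
snap('wrist','w4')
s=ctrl.state(); M=R(s['ee_rot']); print(s['position'],s['wrist_force'],'jaw yaw',np.degrees(np.arctan2(M[1,1],M[0,1])))
```

```text
[ 0.63560784 -0.15035349  0.37647188] [-0.55438335  0.19087628 -0.22587384] jaw yaw -33.081446483885614
```

View pics/w4.png

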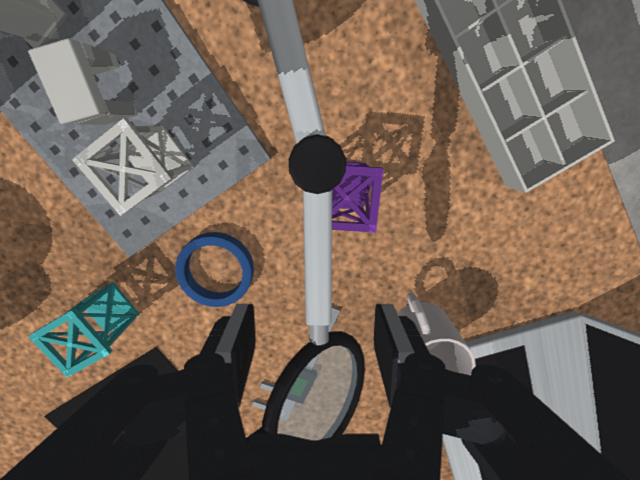

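Run:
```python
from h import *
E=ray('w4',317,163.5,.234);T=ray('w4',122,166,.102);print('E',E,'T',T)
a=ray('w4',317,205,.225);b=ray('w4',318.5,315,.225);print(a,b,np.degrees(np.arctan2(*(b-a)[1::-1])))
print(np.linalg.norm((E-T)[:2]),np.degrees(np.arctan2(*(T-E)[1::-1])), np.linalg.norm((E[:2]-[.728,.0865])))
```

```text
E [ 0.6683918  -0.10259047  0.234     ] T [ 0.5101455  -0.01801528  0.102     ]
[ 0.65437382 -0.12435817  0.225     ] [ 0.61395515 -0.18860206  0.225     ] -122.1758094501709
0.17942924722372405 151.87759490076084 0.19826332336988506
```

Emit:
servo_tool(
  commands=[
    {"slide": [-0.002,-0.007,-0.03],"delta_rot": [0,0,1],"hand": 0.2},
    {"slide": [-0.002,-0.007,-0.08],"delta_rot": [0,0,1],"hand": 0.2},
    {"slide": [-0.002,-0.007,-0.11],"delta_rot": [0,0,1],"hand": 0.2},
    {"slide": [-0.002,-0.007,-0.11],"delta_rot": [0,0,1],"hand": 0.0},
    {"slide": [-0.002,-0.007,-0.11],"delta_rot": [0,0,1],"hand": -0.4},
    {"slide": [-0.002,-0.007,-0.11],"delta_rot": [0,0,1],"hand": -0.8},
    {"slide": [-0.002,-0.007,-0.11],"delta_rot": [0,0,1],"hand": -0.8},
  ],
  grip_force=20,
)

```text
time: 6.5
position: [0.6346, -0.1574, 0.2691]
ee_rot: [2.747, 1.52, 0.005]
wrist_force: [1.6, 2.8, 1.5]
width: 0.0177
```

Run:
```python
from h import *
s=ctrl.state(); M=R(s['ee_rot']); p=s['position'];print(p,s['wrist_force'],s['width'],'jaw yaw',np.degrees(np.arctan2(M[1,1],M[0,1])),s['joints'])
E=np.array([.6684,-.1026]); r=p[:2]-E; print(np.linalg.norm(r),np.degrees(np.arctan2(r[1],r[0])))
for k in range(1,19):
    t=-np.radians(85.9/18*k); c,q=np.cos(t),np.sin(t); r2=np.array([[c,-q],[q,c]])@r; print(k,round(np.degrees(t),1),(r2-r).round(4))
```

```text
[ 0.63457093 -0.15743708  0.26907006] [1.60428533 2.76916328 1.53868165] 0.017737955770353354 jaw yaw -32.103620099173725 [-2.81745706e-01  2.45147321e-01  1.69237462e+00  1.17782432e-03
  1.20039188e+00  2.78140478e-01]
0.06443222573685126 -121.67049334187628
1 -4.8 [-0.0044  0.003 ]
2 -9.5 [-0.0086  0.0064]
3 -14.3 [-0.0125  0.0101]
4 -19.1 [-0.0161  0.0141]
5 -23.9 [-0.0193  0.0184]
6 -28.6 [-0.0221  0.0229]
7 -33.4 [-0.0246  0.0277]
8 -38.2 [-0.0267  0.0326]
9 -43.0 [-0.0283  0.0377]
10 -47.7 [-0.0295  0.043 ]
11 -52.5 [-0.0303  0.0483]
12 -57.3 [-0.0306  0.0536]
13 -62.0 [-0.0305  0.059 ]
14 -66.8 [-0.0299  0.0643]
15 -71.6 [-0.0289  0.0696]
16 -76.4 [-0.0274  0.0748]
17 -81.1 [-0.0256  0.0798]
18 -85.9 [-0.0233  0.0847]
```

Emit:
servo_tool(
  commands=[
    {"slide": [-0.0044,0.003,0],"delta_rot": [0,0,-4.8],"hand": -0.8},
    {"slide": [-0.0086,0.0064,0],"delta_rot": [0,0,-9.5],"hand": -0.8},
    {"slide": [-0.0125,0.0101,0],"delta_rot": [0,0,-14.3],"hand": -0.8},
    {"slide": [-0.0161,0.0141,0],"delta_rot": [0,0,-19.1],"hand": -0.8},
    {"slide": [-0.0193,0.0184,0],"delta_rot": [0,0,-23.9],"hand": -0.8},
    {"slide": [-0.0221,0.0229,0],"delta_rot": [0,0,-28.6],"hand": -0.8},
    {"slide": [-0.0246,0.0277,0],"delta_rot": [0,0,-33.4],"hand": -0.8},
    {"slide": [-0.0267,0.0326,0],"delta_rot": [0,0,-38.2],"hand": -0.8},
    {"slide": [-0.0283,0.0377,0],"delta_rot": [0,0,-43],"hand": -0.8},
    {"slide": [-0.0283,0.0377,0],"delta_rot": [0,0,-43],"hand": -0.8},
  ],
)

```text
time: 7.75
position: [0.6064, -0.1193, 0.269]
ee_rot: [-3.115, -0.408, -0.007]
wrist_force: [3.2, 5.7, 4.9]
width: 0.0178
```

Run:
```python
from h import *
s=ctrl.state(); M=R(s['ee_rot']); p=s['position'];print(p,s['wrist_force'],s['width'],'jaw yaw',np.degrees(np.arctan2(M[1,1],M[0,1])),s['joints'])
snap('wrist','w5');snap('scene','s5')
cv2.imwrite('pics/ws5.png',np.hstack([cv2.resize(cv2.imread('pics/w5.png'),(400,300)),cv2.resize(cv2.imread('pics/s5.png'),(400,300))]))
E=np.array([.6684,-.1026]); r=p[:2]-E; print(np.linalg.norm(r),np.degrees(np.arctan2(r[1],r[0])))
for k in range(1,10):
    t=-np.radians(42.9/9*k); c,q=np.cos(t),np.sin(t); r2=np.array([[c,-q],[q,c]])@r; print(k,round(np.degrees(t),1),(r2-r).round(4))
```

```text
[ 0.60636875 -0.11933551  0.26901293] [3.15355529 5.711456   4.85668763] 0.01780009528021209 jaw yaw -75.06870461290448 [-0.23537647  0.17893809  1.77223816  0.00182612  1.18627028  1.07413701]
0.0642491496558165 -164.90155698193703
1 -4.8 [-0.0012  0.0052]
2 -9.5 [-0.0019  0.0105]
3 -14.3 [-0.0022  0.0158]
4 -19.1 [-0.0021  0.0212]
5 -23.8 [-0.0015  0.0265]
6 -28.6 [-0.0004  0.0317]
7 -33.4 [0.001  0.0369]
8 -38.1 [0.0029 0.0419]
9 -42.9 [0.0052 0.0467]
```

View pics/ws5.png

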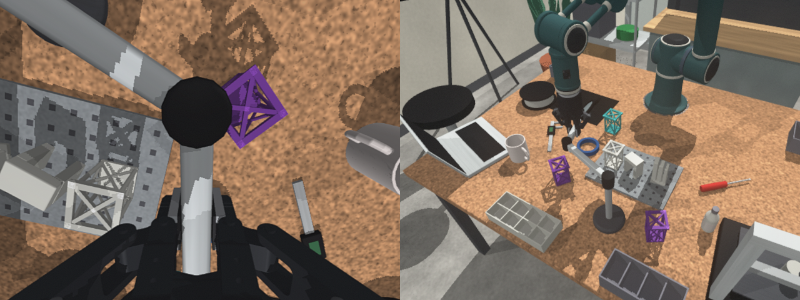

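Works well; the forearm is following. Second half.

Emit:
servo_tool(
  commands=[
    {"slide": [-0.0012,0.0052,0],"delta_rot": [0,0,-4.8],"hand": -0.8},
    {"slide": [-0.0019,0.0105,0],"delta_rot": [0,0,-9.5],"hand": -0.8},
    {"slide": [-0.0022,0.0158,0],"delta_rot": [0,0,-14.3],"hand": -0.8},
    {"slide": [-0.0021,0.0212,0],"delta_rot": [0,0,-19.1],"hand": -0.8},
    {"slide": [-0.0015,0.0265,0],"delta_rot": [0,0,-23.8],"hand": -0.8},
    {"slide": [-0.0004,0.0317,0],"delta_rot": [0,0,-28.6],"hand": -0.8},
    {"slide": [0.001,0.0369,0],"delta_rot": [0,0,-33.4],"hand": -0.8},
    {"slide": [0.0029,0.0419,0],"delta_rot": [0,0,-38.1],"hand": -0.8},
    {"slide": [0.0052,0.0467,0],"delta_rot": [0,0,-42.9],"hand": -0.8},
    {"slide": [0.0052,0.0467,0],"delta_rot": [0,0,-42.9],"hand": -0.8},
    {"slide": [0.0052,0.0467,0],"delta_rot": [0,0,-42.9],"hand": -0.8},
  ],
)

```text
time: 9.22
position: [0.6117, -0.0727, 0.2691]
ee_rot: [-3.047, 0.757, -0.006]
wrist_force: [2.1, 5.9, 5.6]
width: 0.0178
```

Run:
```python
from h import *
s=ctrl.state(); M=R(s['ee_rot']); p=s['position'];print(p,s['wrist_force'],s['width'],'jaw yaw',np.degrees(np.arctan2(M[1,1],M[0,1])),s['joints'])
E=np.array([.6684,-.1026]); r=p[:2]-E; print(np.linalg.norm(r),np.degrees(np.arctan2(r[1],r[0])))
```

```text
[ 0.61172647 -0.07265385  0.26907374] [2.06440744 5.87140108 5.55591217] 0.01776322685865768 jaw yaw -117.92271004871907 [-0.15953515  0.17524135  1.77645426  0.00214615  1.18577349  1.89780769]
0.06409883706268824 152.14814437240784
```

Emit:
servo_tool(
  commands=[
    {"slide": [0,0,0],"delta_rot": [0,0,0],"hand": 0.2},
    {"slide": [0,0,0],"delta_rot": [0,0,0],"hand": 0.2},
    {"slide": [0,0,0.05],"delta_rot": [0,0,0],"hand": 0.2},
    {"slide": [0,0,0.1],"delta_rot": [0,0,0],"hand": 0.2},
    {"slide": [0.04,-0.02,0.13],"delta_rot": [0,0,0],"hand": 0.2},
    {"slide": [0.08,-0.04,0.13],"delta_rot": [0,0,0],"hand": 0.2},
    {"slide": [0.08,-0.04,0.13],"delta_rot": [0,0,0],"hand": 0.2},
    {"slide": [0.08,-0.04,0.13],"delta_rot": [0,0,0],"hand": 0.2},
  ],
)

```text
time: 10.22
position: [0.6896, -0.1137, 0.3955]
ee_rot: [3.048, -0.761, -0.005]
wrist_force: [-0.6, -0.7, -0.1]
width: 0.0512
```

Run:
```python
from h import *
s=ctrl.state(); print(s['position'])
snap('wrist','w6');snap('scene','s6')
```

```text
[ 0.68960363 -0.11367609  0.39549792]
```

View pics/w6.png

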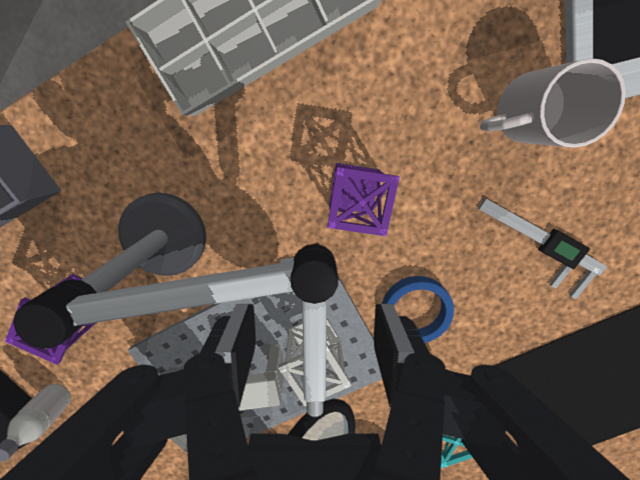

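View pics/s6.png

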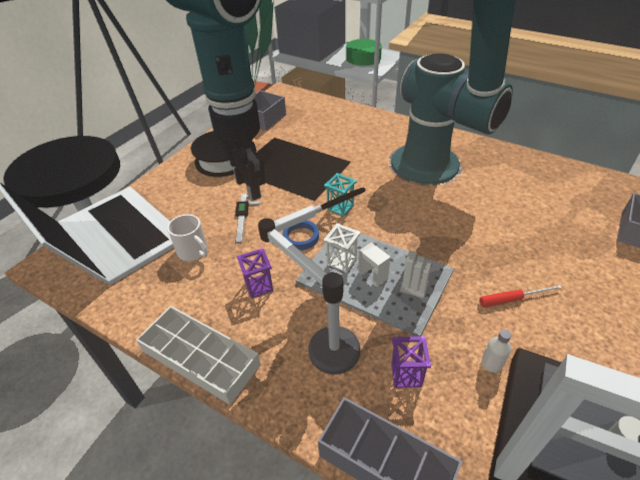

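Emit:
servo_tool(
  commands=[
    {"slide": [-0.05,0.027,0.01],"delta_rot": [0,0,0],"hand": -1},
    {"slide": [-0.1,0.054,0.02],"delta_rot": [0,0,0],"hand": -1},
    {"slide": [-0.15,0.08,0.02],"delta_rot": [0,0,0],"hand": -1},
    {"slide": [-0.2,0.107,0.02],"delta_rot": [0,0,0],"hand": -1},
    {"slide": [-0.25,0.134,0.02],"delta_rot": [0,0,0],"hand": -1},
    {"slide": [-0.25,0.134,0.02],"delta_rot": [0,0,0],"hand": -1},
    {"slide": [-0.25,0.134,0.02],"delta_rot": [0,0,0],"hand": -1},
  ],
)

```text
time: 11.2
position: [0.4398, 0.0207, 0.4174]
ee_rot: [-3.048, 0.759, -0.003]
wrist_force: [0.6, 0.2, 0.9]
width: 0.0001
```

Run:
```python
from h import *
s=ctrl.state(); print(s['position'],s['width'])
snap('wrist','w7');snap('scene','s7')
a=cv2.imread('pics/s7.png')[150:310,230:450]; cv2.imwrite('pics/c7.png',cv2.resize(a,None,fx=3,fy=3,interpolation=cv2.INTER_CUBIC))
```

```text
[0.43982967 0.02071015 0.4174095 ] 6.203529375097653e-05
```

View pics/w7.png

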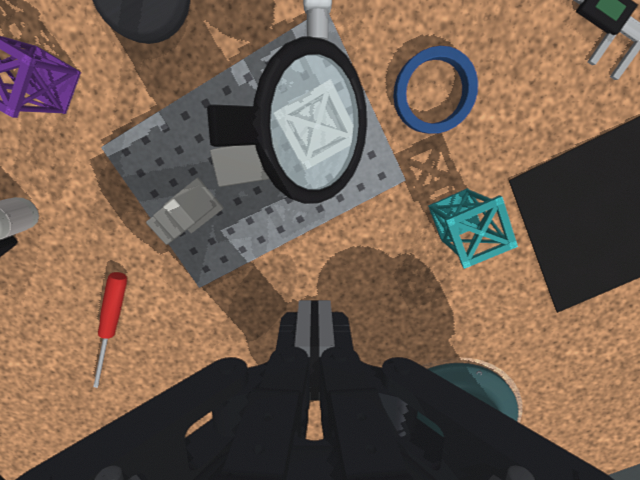

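View pics/c7.png

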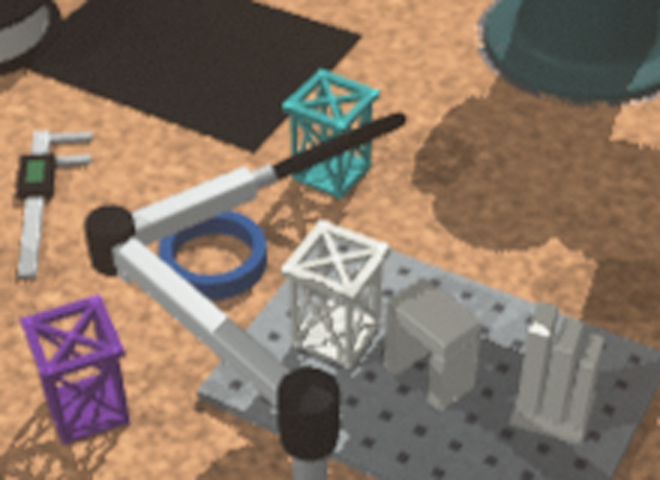

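Run:
```python
from h import *
a=cv2.imread('pics/w7.png')[20:220,200:400]; cv2.imwrite('pics/c8.png',cv2.resize(a,None,fx=3,fy=3,interpolation=cv2.INTER_CUBIC))
print(load('w7'))
```

```text
(array([[367.23720693,   0.        , 314.15007538],
       [  0.        , 367.23720693, 245.59720116],
       [  0.        ,   0.        ,   1.        ]]), array([ 0.51013078, -0.0179292 ,  0.48770846]), array([-0.19566277,  0.32716589, -2.03783928]))
```

View pics/c8.png

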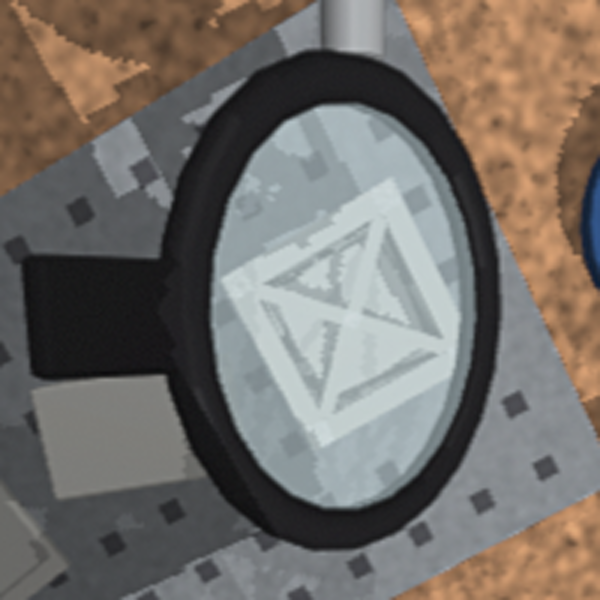

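Run:
```python
from h import *
c=lambda u,v:(200+u/3,20+v/3)
L=ray('w7',*c(338,303),.215);T=ray('w7',*c(350,313),.102);print(L,T,(L-T))
a=ray('w7',*c(335,50),.215);b=ray('w7',*c(335,548),.215);print((a+b)/2,np.linalg.norm(a-b))
# scene: lens seen edge-on: ends
s=lambda u,v:(230+u/3,150+v/3)
print(ray('scene0' if 0 else 's7',*s(339,260),.102))
# tab end: crop (28,315); solve tilt
K,e,A=load('w7')
yd=np.array([np.sin(np.radians(28.0)),np.cos(np.radians(28.0))])
for t in np.arange(.3,1.1,.1):
    p=np.r_[L[:2]+.085*np.cos(t)*yd,.215+.085*np.sin(t)]; u,v=proj('w7',p); print(round(t,1),(u-200)*3,(v-20)*3,p)
```

```text
[ 0.51295794 -0.01797865  0.215     ] [ 0.50948123 -0.02004596  0.102     ] [0.00347671 0.00206732 0.113     ]
[ 0.51080263 -0.01603355  0.215     ] 0.11081346425217888
[ 0.51008747 -0.0123142   0.102     ]
0.3 -44.166086033187725 301.3289316368864 [0.55108072 0.05371988 0.24011922]
0.4 -42.9738032351035 300.9139232126537 [0.54971295 0.05114748 0.24810056]
0.5 -37.22380648406721 300.49536011612895 [0.54797794 0.0478844  0.25575117]
0.6 -26.539068311748963 300.07933517356116 [0.54589302 0.04396324 0.26299461]
0.7 -10.604542489342407 299.6730036238338 [0.54347903 0.03942318 0.2697585 ]
0.8 10.800559866647404 299.284504844043 [0.54076008 0.03430957 0.27597527]
0.9 37.76800636857217 298.92278105030584 [0.53776333 0.02867352 0.28158279]
1.0 70.22639668622165 298.59727766100843 [0.53451874 0.02257133 0.28652503]
```

Emit:
servo_tool(
  commands=[
    {"slide": [0.045,-0.003,-0.01],"delta_rot": [0,0,0],"hand": -1},
    {"slide": [0.0886,-0.0055,-0.03],"delta_rot": [0,0,0],"hand": -1},
    {"slide": [0.0886,-0.0055,-0.044],"delta_rot": [0,0,0],"hand": -1},
    {"slide": [0.0886,-0.0055,-0.055],"delta_rot": [0,0,0],"hand": -1},
    {"slide": [0.0886,-0.0055,-0.0674],"delta_rot": [0,0,0],"hand": -1},
    {"slide": [0.0913,-0.0005,-0.0724],"delta_rot": [0,0,0],"hand": -1},
    {"slide": [0.094,0.0046,-0.0774],"delta_rot": [0,0,0],"hand": -1},
    {"slide": [0.0962,0.0087,-0.0834],"delta_rot": [0,0,0],"hand": -1},
    {"slide": [0.0983,0.0128,-0.0894],"delta_rot": [0,0,0],"hand": -1},
    {"slide": [0.0998,0.0157,-0.096],"delta_rot": [0,0,0],"hand": -1},
    {"slide": [0.1014,0.0187,-0.1031],"delta_rot": [0,0,0],"hand": -1},
    {"slide": [0.1014,0.0187,-0.1031],"delta_rot": [0,0,0],"hand": -1},
  ],
)

```text
time: 12.8
position: [0.5416, 0.0395, 0.3128]
ee_rot: [3.048, -0.76, -0.002]
wrist_force: [-0.5, 0.1, -0.0]
width: -0.0
```

Run:
```python
from h import *
s=ctrl.state(); print(s['position'],s['wrist_force'])
snap('wrist','w9');snap('scene','s9')
a=cv2.imread('pics/s9.png')[150:310,230:450]; b=cv2.imread('pics/w9.png')
cv2.imwrite('pics/c9.png',np.hstack([cv2.resize(a,(495,360),interpolation=cv2.INTER_CUBIC),cv2.resize(b,(300,360))]))
```

```text
[0.5415868  0.03953681 0.31283858] [-0.50238588  0.13458365 -0.01721918]
```

View pics/c9.png

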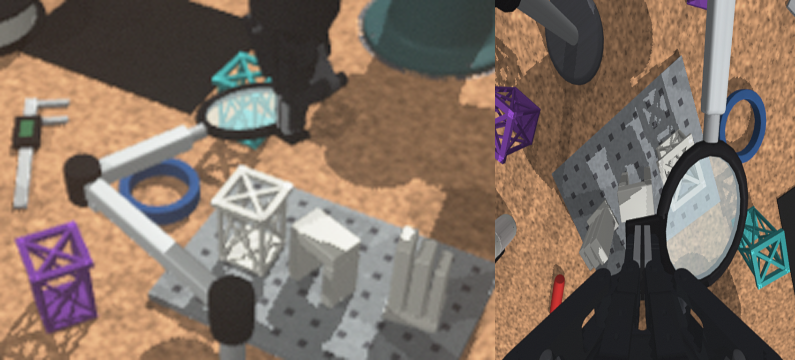

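Emit:
servo_tool(
  commands=[
    {"slide": [0.0005,0.0012,-0.005],"delta_rot": [0,0,0],"hand": -1},
    {"slide": [0.001,0.0024,-0.01],"delta_rot": [0,0,0],"hand": -1},
    {"slide": [0.0014,0.0034,-0.014],"delta_rot": [0,0,0],"hand": -1},
    {"slide": [0.0016,0.0037,-0.018],"delta_rot": [0,0,0],"hand": -1},
    {"slide": [0.0016,0.0037,-0.018],"delta_rot": [0,0,0],"hand": -1},
    {"slide": [0.0016,0.0037,-0.018],"delta_rot": [0,0,0],"hand": -1},
  ],
)

```text
time: 13.65
position: [0.5429, 0.043, 0.2954]
ee_rot: [3.048, -0.761, -0.002]
wrist_force: [0.2, 0.4, 0.9]
width: 0.0
```

Run:
```python
from h import *
s=ctrl.state(); print(s['position'],s['wrist_force'])
```

```text
[0.54294206 0.04297918 0.2954435 ] [0.16549346 0.44600638 0.9306787 ]
```

Emit:
servo_tool(
  commands=[
    {"slide": [0,0,0.03],"delta_rot": [0,0,0],"hand": -1},
    {"slide": [0,0,0.08],"delta_rot": [0,0,0],"hand": -1},
    {"slide": [-0.05,-0.011,0.12],"delta_rot": [0,0,0],"hand": -1},
    {"slide": [-0.103,-0.022,0.12],"delta_rot": [0,0,0],"hand": -1},
    {"slide": [-0.103,-0.022,0.12],"delta_rot": [0,0,0],"hand": -1},
    {"slide": [-0.103,-0.022,0.12],"delta_rot": [0,0,0],"hand": -1},
    {"slide": [-0.103,-0.022,0.12],"delta_rot": [0,0,0],"hand": -1},
  ],
)

```text
time: 14.52
position: [0.441, 0.0211, 0.4154]
ee_rot: [3.048, -0.76, -0.001]
wrist_force: [-0.1, -0.1, 0.1]
width: 0.0002
```

Run:
```python
from h import *
s=ctrl.state(); print(s['position'],s['joint_vel'].round(3))
snap('wrist','w10');snap('scene','s10')
a=cv2.imread('pics/s10.png')[185:245,290:390]; cv2.imwrite('pics/c10.png',cv2.resize(a,None,fx=8,fy=8,interpolation=cv2.INTER_CUBIC))
a=cv2.imread('pics/w10.png')[20:220,200:430]; cv2.imwrite('pics/c11.png',cv2.resize(a,None,fx=3,fy=3,interpolation=cv2.INTER_CUBIC))
```

```text
[0.44102302 0.02110246 0.41536771] [-0.     0.008 -0.002 -0.001  0.004 -0.   ]
```

View pics/c10.png

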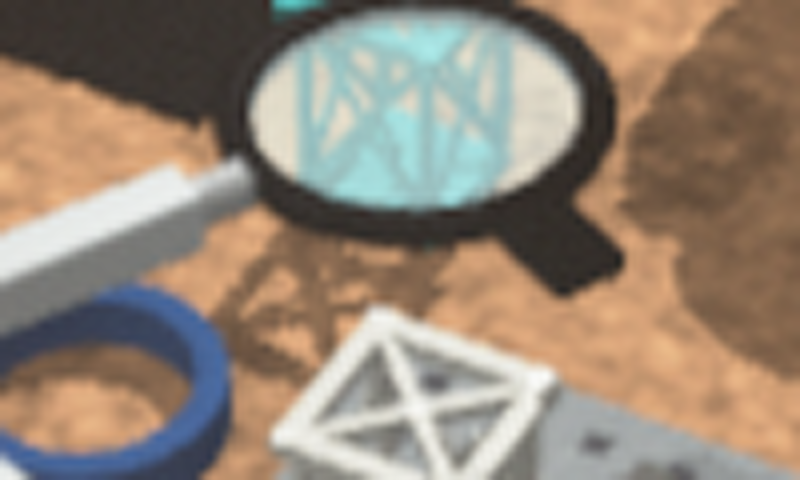

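View pics/c11.png

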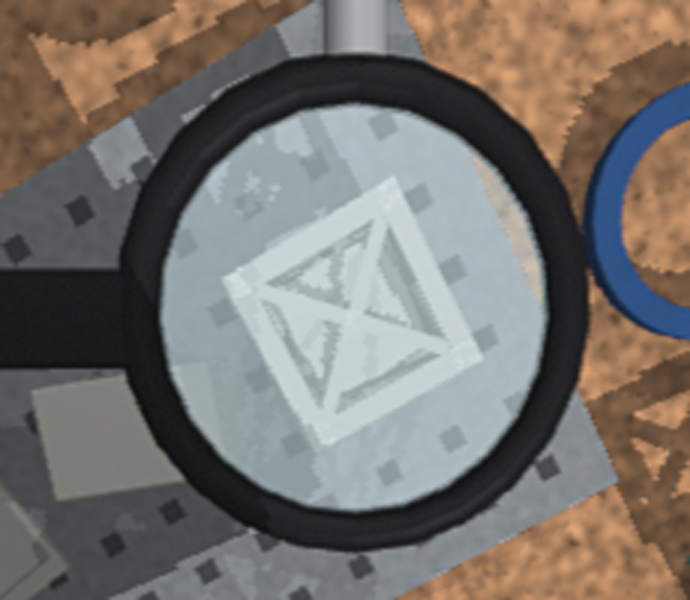

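```bash
cat > fit.py <<'E'
from h import *
from scipy.optimize import least_squares
def edge(f,cx,cy,rmin,rmax,skip):
    g=cv2.GaussianBlur(cv2.imread('pics/'+f+'.png'),(3,3),0).max(2).astype(float); P=[]
    for a in np.arange(0,360,6):
        if any(lo<=a<=hi for lo,hi in skip): continue
        c,s=np.cos(np.radians(a)),np.sin(np.radians(a)); rr=np.arange(rmin(a),rmax(a),.25)
        v=cv2.remap(g.astype(np.float32),(cx+rr*c).astype(np.float32)[None],(cy+rr*s).astype(np.float32)[None],1)[0]
        k=np.where(v<55)[0]
        if len(k)==0: continue
        # after first dark run, outward crossing at 80
        k0=k[0]; j=np.where(v[k0:]>75)[0]
        if len(j)==0: continue
        P.append((cx+rr[k0+j[0]]*c,cy+rr[k0+j[0]]*s))
    return np.array(P)
def pts3(c,t,yaw,r=.055,h=.0055,n=120):
    x=np.array([np.cos(yaw),np.sin(yaw),0]);y0=np.array([-x[1],x[0],0]);y=np.cos(t)*y0+np.sin(t)*np.array([0,0,1]);z=np.cross(x,y)
    a=np.linspace(0,2*np.pi,n,endpoint=False)
    return [c+r*(np.outer(np.cos(a),x)+np.outer(np.sin(a),y))+s*h*z for s in(-1,1)]
def hull(f,c,t,yaw):
    K,e,A=load(f); p=np.vstack(pts3(c,t,yaw)); q=(p-e)@R(A); u=np.c_[K[0,0]*q[:,0]/-q[:,2]+K[0,2],-K[1,1]*q[:,1]/-q[:,2]+K[1,2]]
    return cv2.convexHull(u.astype(np.float32))
def res(f,P,c,t,yaw):
    H=hull(f,c,t,yaw); return np.array([cv2.pointPolygonTest(H,(float(a),float(b)),True) for a,b in P])
def fit(f,P,yaw=np.radians(-28),zfix=.215):
    r=least_squares(lambda q:res(f,P,np.array([q[0],q[1],zfix]),q[2],yaw),[.511,-.018,.05],x_scale=[.01,.01,.1],diff_step=1e-3,loss='soft_l1')
    return r.x,np.abs(r.fun).mean()
E
python3 - <<'E'
from fit import *
W=edge('w10',200+355/3,20+305/3,lambda a:60,lambda a:92,[(165,195),(262,278)])
S=edge('s10',290+418/8,185+115/8,lambda a:np.hypot(20*np.cos(np.radians(a)),11.5*np.sin(np.radians(a))),lambda a:32,[(30,75),(140,290)])
for f,P in(('w10',W),('s10',S)):
    im=cv2.imread('pics/'+f+'.png'); im=cv2.resize(im,None,fx=4,fy=4)
    for p in P: cv2.circle(im,(int(p[0]*4+2),int(p[1]*4+2)),3,(0,0,255),-1)
    q,m=fit(f,P); print(f,len(P),q,m)
    for t in(0,.05,.1,.15):
        H=least_squares(lambda v:res(f,P,np.array([v[0],v[1],.215]),t,np.radians(-28)),[.511,-.018],diff_step=1e-3); print(t,H.x,np.abs(H.fun).mean())
    c=P.mean(0)*4; cv2.imwrite('pics/e_'+f+'.png',im[max(0,int(c[1])-290):int(c[1])+290,max(0,int(c[0])-390):int(c[0])+390])
E
```

```text
w10 52 [ 0.50881281 -0.0194982   0.19047901] 0.7795383775310802
0 [ 0.50934287 -0.01844457] 1.2303377462059066
0.05 [ 0.50919191 -0.01872193] 1.1850996832458065
0.1 [ 0.50904564 -0.01903661] 1.0699633829228339
0.15 [ 0.50891108 -0.01935702] 0.8933317867143606
s10 16 [ 0.50217026 -0.02239675 -0.02309195] 0.2021043255758938
0 [ 0.503033   -0.02197593] 0.20079302060996246
0.05 [ 0.5049589  -0.02098958] 0.24336210747670417
0.1 [ 0.50694985 -0.01990751] 0.3197341623517776
0.15 [ 0.50900253 -0.01873125] 0.41204485706544147
```

View pics/e_w10.png

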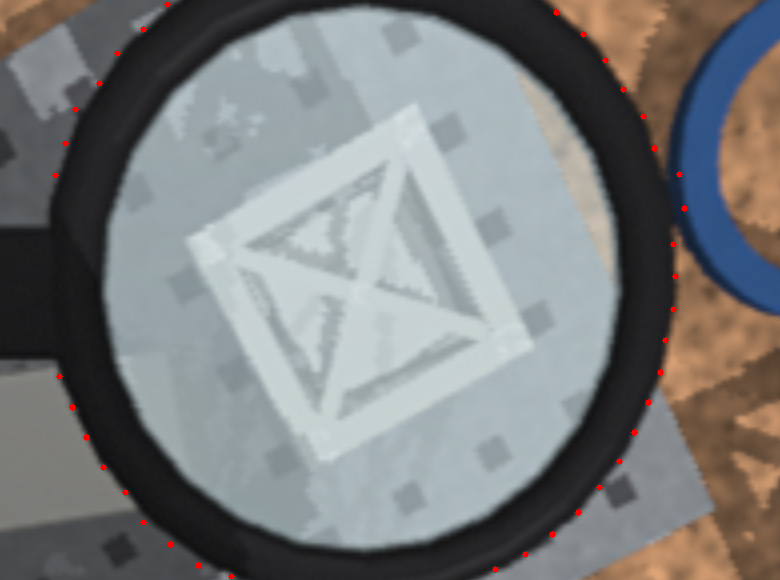

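View pics/e_s10.png

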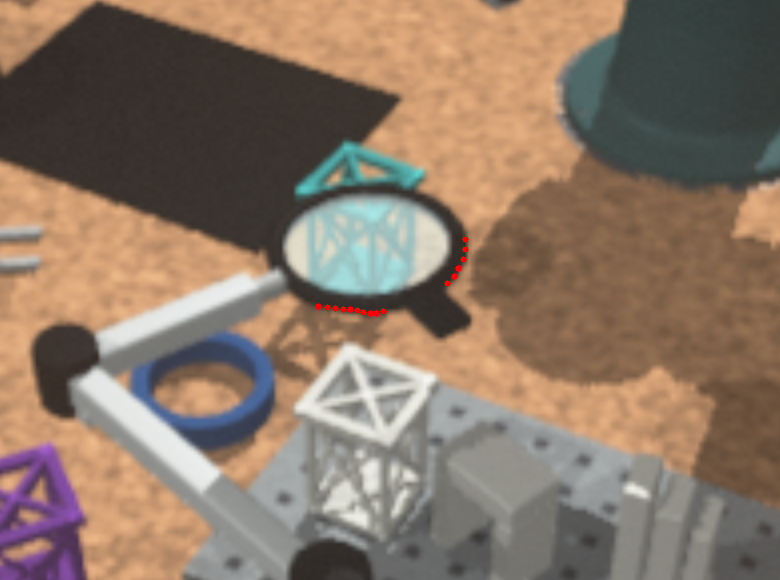

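Run:
```python
import fit as F
from fit import *
W=edge('w10',200+355/3,20+305/3,lambda a:60,lambda a:92,[(165,195),(262,278),(320,350)])
S=edge('s10',290+418/8,185+115/8,lambda a:np.hypot(20*np.cos(np.radians(a)),11.5*np.sin(np.radians(a))),lambda a:32,[(30,75),(140,290)])
o=F.pts3
for f,P in(('w10',W),('s10',S)):
  for h in(.0055,.003):
   for rfix in (None,.055):
    def fun(q):
        F.pts3=lambda c,t,y,**k:o(c,t,y,r=rfix or q[3],h=h); return res(f,P,np.array([q[0],q[1],.215]),q[2],np.radians(-28))
    r=least_squares(fun,[.511,-.018,.05,.055],x_scale=[.01,.01,.1,.01],diff_step=1e-3,loss='soft_l1'); print(f,h,rfix,r.x.round(4),np.abs(r.fun).mean())
    if f=='w10' and rfix is None and h>.005: print(r.fun.round(1))
```

```text
w10 0.0055 None [ 0.5093 -0.0188  0.063   0.0543] 0.3432294393433174
[-0.1 -0.2  0.5 -0.1  0.1  0.1 -0.3 -0.1 -0.4 -0.1 -0.1  0.4 -0.2 -0.
  0.6 -0.2  0.5  0.1  0.1  0.2 -1.1 -0.8 -1.   0.7  0.2  0.5  0.6  0.2
 -0.  -0.2 -1.5  0.4 -0.4  0.6  0.1 -0.  -0.2 -0.5  0.1 -0.3  0.5  0.4
 -0.2  0.6 -0.1 -0.1  0.1]
w10 0.0055 0.055 [ 0.5088 -0.0194  0.1998  0.055 ] 0.6515810037376596
w10 0.003 None [ 0.5092 -0.0189  0.0628  0.0548] 0.34322648751887164
w10 0.003 0.055 [ 0.5089 -0.0194  0.1232  0.055 ] 0.38010849547376785
s10 0.0055 None [ 0.5034 -0.0213 -0.001   0.0544] 0.201489356558536
s10 0.0055 0.055 [ 0.5021 -0.0224 -0.0248  0.055 ] 0.2027599332762492
s10 0.003 None [ 0.5043 -0.0214 -0.0303  0.055 ] 0.20247391596826433
s10 0.003 0.055 [ 0.5044 -0.0214 -0.0295  0.055 ] 0.20247555833530867
```

Emit:
servo_tool(
  commands=[
    {"slide": [0.05,0.011,0],"delta_rot": [0,0,0],"hand": -1},
    {"slide": [0.102,0.022,-0.03],"delta_rot": [0,0,0],"hand": -1},
    {"slide": [0.102,0.022,-0.08],"delta_rot": [0,0,0],"hand": -1},
    {"slide": [0.102,0.022,-0.11],"delta_rot": [0,0,0],"hand": -1},
    {"slide": [0.102,0.022,-0.117],"delta_rot": [0,0,0],"hand": -1},
    {"slide": [0.102,0.022,-0.121],"delta_rot": [0,0,0],"hand": -1},
    {"slide": [0.102,0.022,-0.1225],"delta_rot": [0,0,0],"hand": -1},
    {"slide": [0.102,0.022,-0.1225],"delta_rot": [0,0,0],"hand": -1},
    {"slide": [0.102,0.022,-0.1225],"delta_rot": [0,0,0],"hand": -1},
  ],
)

```text
time: 15.75
position: [0.5429, 0.043, 0.2946]
ee_rot: [-3.047, 0.761, -0.004]
wrist_force: [1.0, 0.3, 1.5]
width: 0.0002
```

Run:
```python
from h import *
s=ctrl.state(); print(s['position'],s['wrist_force'])
snap('scene','s11')
a=cv2.imread('pics/s11.png')[175:255,290:390]; cv2.imwrite('pics/c12.png',cv2.resize(a,None,fx=7,fy=7,interpolation=cv2.INTER_CUBIC))
```

```text
[0.54289684 0.04297632 0.29463828] [1.00551533 0.28036301 1.51595236]
```

View pics/c12.png

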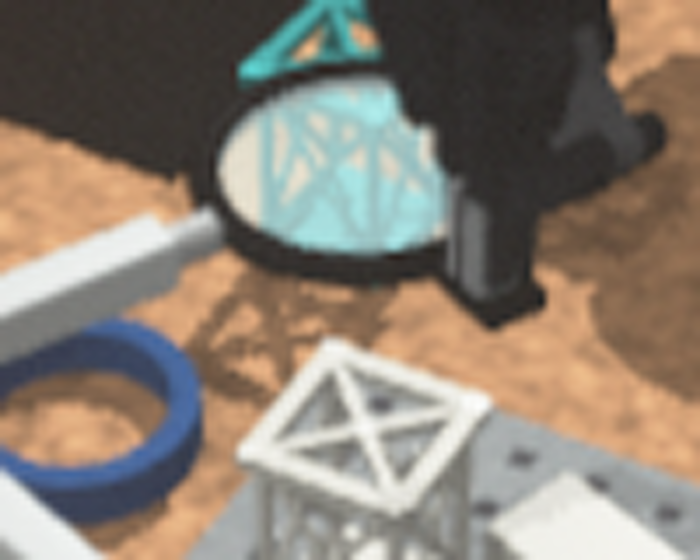

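Emit:
servo_tool(
  commands=[
    {"slide": [0,0,-0.0015],"delta_rot": [0,0,0],"hand": -1},
    {"slide": [0,0,-0.002],"delta_rot": [0,0,0],"hand": -1},
    {"slide": [0,0,-0.002],"delta_rot": [0,0,0],"hand": -1},
  ],
)

```text
time: 16.18
position: [0.5423, 0.043, 0.2912]
ee_rot: [-3.048, 0.761, -0.0]
wrist_force: [1.3, 0.9, 0.3]
width: -0.0
```

Run:
```python
from h import *
s=ctrl.state(); print(s['position'],s['wrist_force'])
```

```text
[0.54228536 0.04296971 0.29124725] [1.25959853 0.88372383 0.31333504]
```

Emit:
servo_tool(
  commands=[
    {"slide": [0,0,0.03],"delta_rot": [0,0,0],"hand": -1},
    {"slide": [0,0,0.08],"delta_rot": [0,0,0],"hand": -1},
    {"slide": [-0.05,0.03,0.124],"delta_rot": [0,0,0],"hand": -1},
    {"slide": [-0.05,0.075,0.124],"delta_rot": [0,0,0],"hand": -1},
    {"slide": [-0.05,0.075,0.124],"delta_rot": [0,0,0],"hand": -1},
    {"slide": [-0.05,0.075,0.124],"delta_rot": [0,0,0],"hand": -1},
    {"slide": [-0.05,0.075,0.124],"delta_rot": [0,0,0],"hand": -1},
  ],
)

```text
time: 17.05
position: [0.4922, 0.1171, 0.4142]
ee_rot: [3.046, -0.762, -0.003]
wrist_force: [0.5, 0.1, 1.2]
width: -0.0002
```

Run:
```python
from h import *
s=ctrl.state(); print(s['position'],s['joint_vel'].round(3))
snap('wrist','wA');snap('scene','sA')
```

```text
[0.49224935 0.11707185 0.41418508] [-0.006  0.002 -0.004  0.002  0.     0.002]
```

Emit:
servo_tool(
  commands=[
    {"slide": [-0.052,-0.06,0],"delta_rot": [0,0,0],"hand": -1},
    {"slide": [-0.1,-0.11,0],"delta_rot": [0,0,0],"hand": -1},
    {"slide": [-0.1,-0.17,0],"delta_rot": [0,0,0],"hand": -1},
    {"slide": [-0.1,-0.194,0],"delta_rot": [0,0,0],"hand": -1},
    {"slide": [-0.1,-0.194,0],"delta_rot": [0,0,0],"hand": -1},
    {"slide": [-0.1,-0.194,0],"delta_rot": [0,0,0],"hand": -1},
    {"slide": [-0.1,-0.194,0],"delta_rot": [0,0,0],"hand": -1},
  ],
)

```text
time: 18.02
position: [0.3925, -0.0753, 0.4151]
ee_rot: [-3.048, 0.759, 0.001]
wrist_force: [0.5, -0.6, 0.3]
width: -0.0001
```

Run:
```python
from h import *
s=ctrl.state(); print(s['position'],s['joint_vel'].round(3))
snap('wrist','wB')
cv2.imwrite('pics/AB.png',np.hstack([cv2.imread('pics/wA.png')[::1,:],cv2.imread('pics/wB.png')])[:, :][::2,::2] if 0 else cv2.resize(np.hstack([cv2.imread('pics/wA.png'),cv2.imread('pics/wB.png')]),(800,300)))
```

```text
[ 0.3924652  -0.07527808  0.41510503] [ 0.011 -0.    -0.001 -0.001 -0.003 -0.005]
```

View pics/AB.png

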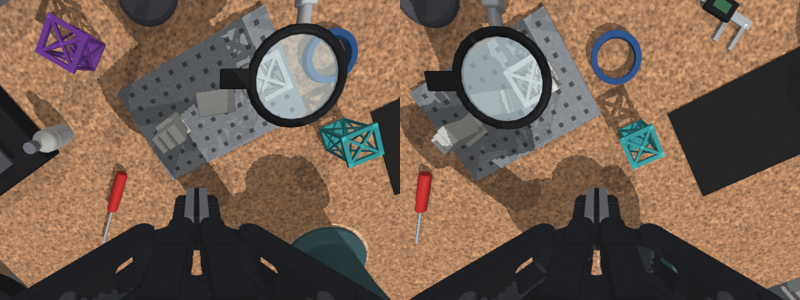

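```bash
cat > joint.py <<'E'
import fit as F
from fit import *
import sys
o=F.pts3
A=edge('wA',297*1.6,75*1.6,lambda a:60,lambda a:98,[(160,200),(255,300),(305,360),(0,15)])
B=edge('wB',(505-400)*1.6,76*1.6,lambda a:60,lambda a:98,[(155,200),(250,290)])
for f,P in(('wA',A),('wB',B)):
    im=cv2.resize(cv2.imread('pics/%s.png'%f),None,fx=2,fy=2)
    for p in P: cv2.circle(im,(int(p[0]*2+1),int(p[1]*2+1)),2,(0,0,255),-1)
    c=P.mean(0)*2; x0=max(0,int(c[0])-200);y0=max(0,int(c[1])-220); cv2.imwrite('pics/f_%s.png'%f,cv2.copyMakeBorder(im,0,0,0,200)[y0:y0+440,x0:x0+400])
cv2.imwrite('pics/fAB.png',np.hstack([cv2.imread('pics/f_wA.png'),cv2.imread('pics/f_wB.png')]))
for sets in ([('wA',A)],[('wB',B)],[('wA',A),('wB',B)]):
  for h in(.0055,.004):
    def fun(q):
        F.pts3=lambda c,t,y,**k:o(c,t,y,r=q[3],h=h)
        return np.concatenate([res(f,P,np.array([q[0],q[1],.215]),q[2],np.radians(-28)) for f,P in sets])
    r=least_squares(fun,[.511,-.018,.05,.055],x_scale=[.01,.01,.1,.01],diff_step=1e-3,loss='soft_l1'); print([s[0] for s in sets],h,r.x.round(4),np.abs(r.fun).mean().round(2))
E
python3 joint.py
```

```text
Traceback (most recent call last):
  File "joint.py", line 10, in <module>
    c=P.mean(0)*2; x0=max(0,int(c[0])-200);y0=max(0,int(c[1])-220); cv2.imwrite('pics/f_%s.png'%f,cv2.copyMakeBorder(im,0,0,0,200)[y0:y0+440,x0:x0+400])
                                                                                                  ~~~~~~~~~~~~~~~~~~^^^^^^^^^^^^^^
cv2.error: OpenCV(4.12.0) :-1: error: (-5:Bad argument) in function 'copyMakeBorder'
> Overload resolution failed:
>  - copyMakeBorder() missing required argument 'borderType' (pos 6)
>  - copyMakeBorder() missing required argument 'borderType' (pos 6)
```

```bash
sed -i 's/0,0,0,200)/0,0,0,200,0)/' joint.py; python3 joint.py
```

```text
['wA'] 0.0055 [ 0.5096 -0.0188  0.0386  0.0543] 0.42
['wA'] 0.004 [ 0.5095 -0.0189  0.0145  0.0545] 0.39
['wB'] 0.0055 [ 0.5087 -0.019  -0.0838  0.0548] 0.85
['wB'] 0.004 [ 0.5088 -0.0188 -0.0638  0.0551] 0.8
['wA', 'wB'] 0.0055 [ 0.509  -0.0191  0.0195  0.0542] 1.15
['wA', 'wB'] 0.004 [ 0.509  -0.0191  0.0099  0.0545] 0.93
```

View pics/fAB.png

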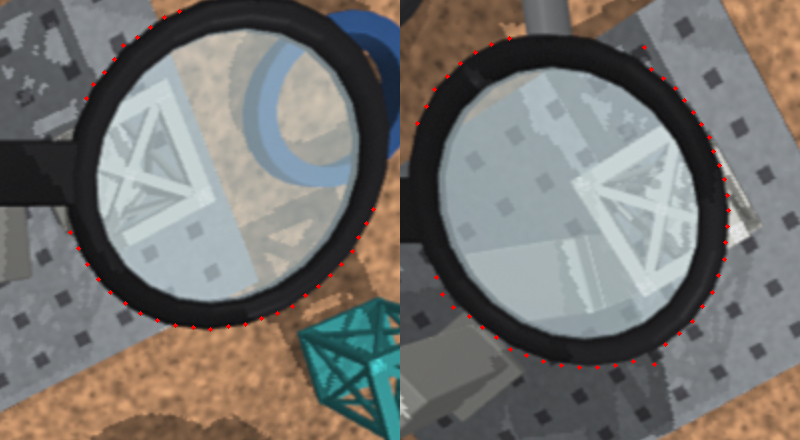

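Emit:
servo_tool(
  commands=[
    {"slide": [0,0.06,0.01],"delta_rot": [0,0,0],"hand": -1},
    {"slide": [-0.01,0.12,0.02],"delta_rot": [0,0,0],"hand": -1},
    {"slide": [-0.03,0.18,0.02],"delta_rot": [0,0,0],"hand": -1},
    {"slide": [-0.06,0.24,0.02],"delta_rot": [0,0,0],"hand": -1},
    {"slide": [-0.1,0.3,0.02],"delta_rot": [0,0,0],"hand": -1},
    {"slide": [-0.14,0.36,0.02],"delta_rot": [0,0,0],"hand": -1},
    {"slide": [-0.18,0.42,0.02],"delta_rot": [0,0,0],"hand": -1},
    {"slide": [-0.2,0.48,0.02],"delta_rot": [0,0,0],"hand": -1},
    {"slide": [-0.2,0.48,0.02],"delta_rot": [0,0,0],"hand": -1},
    {"slide": [-0.2,0.48,0.02],"delta_rot": [0,0,0],"hand": -1},
  ],
)

```text
time: 19.32
position: [0.2972, 0.2305, 0.4294]
ee_rot: [-3.029, 0.662, 0.059]
wrist_force: [-0.7, 0.9, -0.7]
width: 0.0001
```

Run:
```python
from h import *
print(ctrl.state()['position'])
snap('top','tz');snap('scene','sz')
a=cv2.imread('pics/tz.png'); cv2.imwrite('pics/cz.png',np.hstack([cv2.resize(a,(400,300)),cv2.resize(a[230:305,260:360],(400,300),interpolation=cv2.INTER_CUBIC)]))
```

```text
[0.29717039 0.23054663 0.4294426 ]
```

View pics/cz.png

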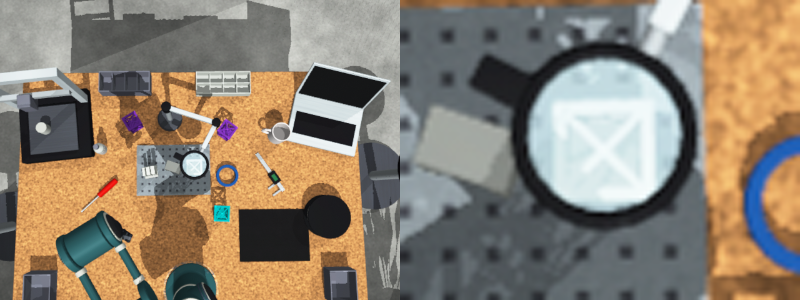

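View pics/sz.png

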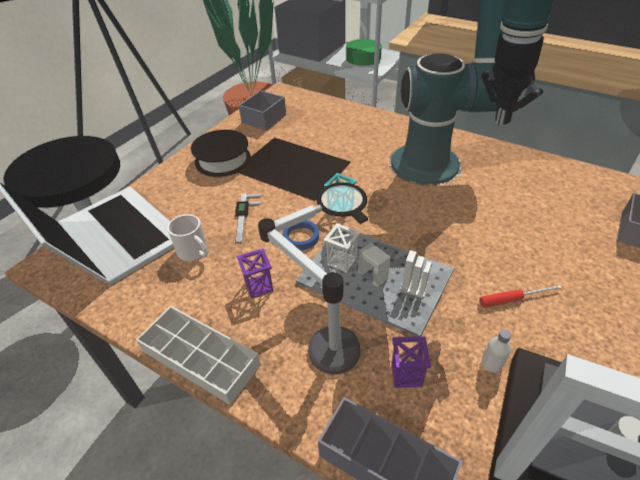

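Run:
```python
from h import *
print(ray('tz',260+204/4,230+135/4,.216),ray('tz',260+205/4,230+152/4,.102),ray('top0',311,267.7,.102), proj('tz',[.509,-.019,.215]))
```

```text
[ 0.50920495 -0.02061632  0.216     ] [ 0.50708834 -0.02189034  0.102     ] [ 0.50786212 -0.02125821  0.102     ] (np.float64(310.3094483683534), np.float64(263.87596929494754))
```

```bash
python3 -c "
from station import order,ctrl
print(ctrl.state()['joint_vel'].round(3)); print(order.job_done())"
```

```text
[ 0.006 -0.008  0.001  0.     0.007 -0.   ]
the job is handed in; nothing more can be done
None
```

The magnifier's lens now stands centred over the white truss and close to level. I pinched the boom and turned it about +20.5°, then pinched the forearm and turned it about −86°. Then I pressed the tab down with shut fingers, moved the arm clear and handed the job in at about 19.5 s.

- **Centring:** the final top view puts the lens centre at (0.509, −0.021) and the truss centre at (0.507, −0.022). The wrist views put the lens at (0.509, −0.019) and the truss at (0.5095, −0.020). The offset is about 1–2.5 mm in every one of these checks. An earlier scene-camera fit of the lens, made before the last press, came out about 6 mm away in x. It used few edge points and I discounted it.
- **Level:** the fingertip height at the last press implies a tilt of about −0.01 rad. The joint fit of two wrist views gives +0.01 to +0.02 rad. Taken singly those two views disagreed, at about +0.03 and −0.07 rad, so I put the uncertainty at about ±0.03 rad.
- **Surroundings:** in the final top and scene pictures the truss, the other models and the bystanders look unmoved. Forces stayed below 10 N in every reading, and the robot was touching nothing.

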